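# Count along the ticket rail and restock the third gap

## Task

Count the gaps of the divider rack by touch: starting at the end with the red cap, run a fingertip along the yellow ticket plates on top of the rail, touching the first, then the second, then the third, and go no farther along the tickets. Then push the orange carton along the counter, without ever lifting or tipping it, into that third gap until it is fully home against the back stop, and take the hand away. Leave the cartons already in the rack, the steel mug and the glass jar where they are.

Things in the scene. Friction and masses are not known exactly. Their poses are not given: they have to be found in the camera images.
- rack: grey rack fixed to the counter: 7 upright dividers along its x, 6 mm thick, 45 high, make 6 gaps in a row along y, each 40 mm clear, 74 deep, open at front (-x) and top, counter as floor. Origin on the counter, mid of the line of divider front tips; x points into the gaps. Gap centres A to F: y = 115, 69, 23, -23, -69, -115 mm. Back stop face at x = 74 mm, 30 high. End posts at x 86, y +-151 mm
- rail (a joint): the counting rail, 276 mm long along the rack's y above the back stop (rack x = 86 mm), carrying the six yellow tickets, their tops 85 mm above the counter. It sits on springs: the joint is how far it is pressed straight down, 0 at rest to 0.008 m, about 1 N at first touch and 6 N fully down; it comes back up
- cap_red: round red cap, 26 mm across, 12 mm high, on top of one end post of the rack; the count starts at this end. Origin at the centre of its underside, 85 mm above the counter. It is at the rack's +y end or its -y end (then the third gap is C or D)
- cap_black: the same cap in black on the other end post
- tag_a: yellow ticket plate over gap A of the rack (A is the gap at the rack's +y end, F the one at its -y end), on top of the counting rail, 24 x 34 mm, 5 mm thick, 12 mm of groove between neighbours; origin at the middle of its upper face, 85 mm above the counter, at rack x = 86 mm, y = 115 mm
- tag_b: yellow ticket plate over gap B of the rack (A is the gap at the rack's +y end, F the one at its -y end), on top of the counting rail, 24 x 34 mm, 5 mm thick, 12 mm of groove between neighbours; origin at the middle of its upper face, 85 mm above the counter, at rack x = 86 mm, y = 69 mm
- tag_c: yellow ticket plate over gap C of the rack (A is the gap at the rack's +y end, F the one at its -y end), on top of the counting rail, 24 x 34 mm, 5 mm thick, 12 mm of groove between neighbours; origin at the middle of its upper face, 85 mm above the counter, at rack x = 86 mm, y = 23 mm
- tag_d: yellow ticket plate over gap D of the rack (A is the gap at the rack's +y end, F the one at its -y end), on top of the counting rail, 24 x 34 mm, 5 mm thick, 12 mm of groove between neighbours; origin at the middle of its upper face, 85 mm above the counter, at rack x = 86 mm, y = -23 mm
- tag_e: yellow ticket plate over gap E of the rack (A is the gap at the rack's +y end, F the one at its -y end), on top of the counting rail, 24 x 34 mm, 5 mm thick, 12 mm of groove between neighbours; origin at the middle of its upper face, 85 mm above the counter, at rack x = 86 mm, y = -69 mm
- tag_f: yellow ticket plate over gap F of the rack (A is the gap at the rack's +y end, F the one at its -y end), on top of the counting rail, 24 x 34 mm, 5 mm thick, 12 mm of groove between neighbours; origin at the middle of its upper face, 85 mm above the counter, at rack x = 86 mm, y = -115 mm
- carton: orange retail carton with a black band, standing loose on the counter in front of the rack: 80 (its x) x 30 (its y) x 55 mm high, about 0.22 kg, origin at the centre of its underside. Its x points roughly into the rack. Fully home, its front is against the back stop, its origin at rack x = 34 mm and its rear end 6 mm in front of the dividers' tips
- stock_a: white and blue carton of the same size standing in gap A, loose; origin at the centre of its underside
- stock_f: white and blue carton of the same size standing in gap F, loose; origin at the centre of its underside
- jug: steel mug, 72 mm across, 100 mm high, with a handle at its y side, loose, on the left of the work; origin at the centre of its underside
- jar: closed glass jar, 60 mm across, 110 mm high, loose, on the right of the work; origin at the centre of its underside
There are look-alikes about, which are no part of the job. Of the things like the carton, leave any that is purple; of the rest the smaller one is meant.

How it is judged:
By the outcome, as a careful person would: the job done as asked, in the order asked, and still so for the second after the job is handed in, with the robot touching nothing.
It also fails if it takes over 72 s, if anything falls off the work surface, if the arm or the gripper's body presses on something with over 40 N, if the wrist force passes 120 N, or if a joint passes its speed limit or range.

## Robot

A 6-joint arm with a two-finger parallel gripper is mounted at the origin on the work surface. World frame = base frame: x ahead of the robot, y to its left, z up, the work surface at z = 0. Lengths are in m, angles in rad, forces in N, time in s.
With the tool pointing down it reaches from about 0.35 to 0.975 m from the base axis. Payload 4.9 kg.
Tool frame: the origin (TCP) lies on the centre line of the jaws, within the pads' length; the fingertips stand robot.tcp_to_tips ahead of it and the grasp point (between the pads) lies 2 mm behind it (robot.tcp_to_tips is the distance from the TCP to the fingertips, in m); z points along the fingers, y is the direction in which the jaws open and shut (so a half turn about z gives the same grasp; the last joint's range is limited). The gripper opens to 85 mm and grips with 20 to 120 N. Pads are 22 mm wide; open, the fingers measure 114 mm over their backs; the gripper's body (76 mm by 85 mm) begins 54 mm behind the grasp point. The pads swing forward as they close: fully open they stand 13 mm farther back than shut.
Start: joints at [0.996, 0.053, 1.613, -0, 1.476, -0.119], TCP at [0.275, 0.561, 0.248] pointing down, gripper open.
Joint ranges: [-3.01, 3.01], [-1.01, 2.22], [0.06, 2.58], [-1.02, 4.17], [0.09, 2.62], [-3.14, 3.14]. Speed limits (rad/s): [2.57, 2.57, 3.14, 3.14, 3.14, 3.14].

## Interface

Orientations are given as a rotation vector (axis times angle).
In Python, from plant import robot gives the robot as it stands. The module is installed in compiled form; this text tells all that it offers.
- The arm moves only by the tool apply_moves, never from a script. Its argument "plan" is a list of rows, each a list of 7 numbers: the shift along the tool's x, y, z in m, then the turn, a rotation vector about the tool's x, y, z in rad, then the finger opening in m, from 0 to 0.0854. A call has 1 to 10 rows; each row is the pose to reach, as a shift and turn from the pose commanded when the call began, along the tool's axes at that moment; what a row does not reach only later rows make up. A row lasts 1/10 s, in which the tool goes at most 50 mm and 8.59 degrees, less where a joint would pass 70% of its speed; a pose out of reach is approached as far as the arm can. A call with a gripper value outside its range is refused whole. The fingers move at their own pace and stop on an object; "squeeze" is the grip in N (left out, the last holds). Time passes only in rows, so rows that repeat a pose let the fingers close. It gives the time, the measured TCP pose, the force and the opening at its end, in the units of the state.
- robot.get_obs(): the state, without advancing time (a new reading comes with each control period).
- robot.read_camera(name): name is "scene" or "top" or "wrist"; returns a dict with "frame" (420x560x3 uint8, red, green, blue), "depth" (420x560 float32, m along the optical axis (not along the pixel's ray), 0 where there is no reading), "fx", "fy", "cx", "cy" (pixels), "k1" (the pictures are not rectified: a ray, as slopes to the right and down, at radius r is drawn at 1 + k1 r^2 times it, then the intrinsics apply), "R" (3x3) and "t" (3): a world point X has camera coordinates R X + t; the wrist camera has in their place "tool_from_camera" (4x4, takes a point from camera to tool coordinates, whose origin is the TCP and whose axes are the flange's). Camera axes: x right, y down, z forward; pixel columns grow to the right and rows downward; lengths in m; the calibration is good to about 2 mm. A picture is of the moment at which its call begins: read the wrist's pose just before it.
- robot.sign_off(): hands the job in, once; it reports no verdict.
The state is a dict: "time": time; "q": joint angles; "joint_velocities": joint speeds; "joint_efforts": joint torques, N m; "tool_pos": TCP position; "eef_rot": TCP orientation; "contact_force": force on the tool from outside, world axes, zero at the start; "torque": the same for the moment, N m; "finger_gap": finger opening in m.
Only numpy, scipy, OpenCV 4.12 (cv2) and the standard library are available. Lean on these libraries where they do the work, as an engineer would, in place of code of your own. Each camera call takes 0.05 s, during which the arm holds its last target. There are 200 camera calls.

## Working session

There is one attempt and no reset: what is moved stays moved. The work goes in short steps, Python scripts to look and compute and a tool call to move; the robot and the scene stay as the last step left them, time stands still between calls to the robot, and variables do not carry over. Pictures are saved under pics/ and viewed, about 8 in all and at most 12, crops included, and the job is handed in when it is done.

Besides the shell and the picture viewer there is one more tool, called after "Request:" by a JSON object that holds its "op" and its "data", one argument or row to a line. apply_moves: Moves the arm, as the interface text tells. Its arguments: {"type":"object","properties":{"plan":{"type":"array"},"squeeze":{"type":"number"}},"required":["plan"]}

```bash
mkdir -p pics
cat > h.py <<'E'
import numpy as np, cv2
from scipy.spatial.transform import Rotation as Ro
from plant import robot
def cam(n):
    o=robot.get_obs(); c=robot.read_camera(n)
    if n=="wrist":
        T=np.eye(4);T[:3,:3]=Ro.from_rotvec(o["eef_rot"]).as_matrix();T[:3,3]=o["tool_pos"]
        M=T@np.array(c["tool_from_camera"]); c["Rw"]=M[:3,:3]; c["o"]=M[:3,3]
    else:
        R=np.array(c["R"]); c["Rw"]=R.T; c["o"]=-R.T@np.array(c["t"])
    return c
def ray(c,uv):
    uv=np.atleast_2d(np.array(uv,float)); d=np.stack([(uv[:,0]-c["cx"])/c["fx"],(uv[:,1]-c["cy"])/c["fy"]],1)
    s=d.copy()
    for _ in range(20): s=d/(1+c["k1"]*(s**2).sum(1,keepdims=True))
    return np.c_[s,np.ones(len(s))]@c["Rw"].T
def onz(c,uv,z):
    r=ray(c,uv); return c["o"]+r*((z-c["o"][2])/r[:,2])[:,None]
def save(c,name,crop=None,k=1):
    f=c["frame"][:,:,::-1]
    if crop: f=f[crop[1]:crop[3],crop[0]:crop[2]]
    cv2.imwrite("pics/"+name,cv2.resize(f,None,fx=k,fy=k,interpolation=cv2.INTER_CUBIC))
E
python3 - <<'E'
from h import *
o=robot.get_obs();print(o,robot.tcp_to_tips)
a=cam("top");b=cam("scene")
for c in(a,b):print(c["fx"],c["k1"],c["o"],c["Rw"][:,2])
save(a,"top.png",k=1.4);save(b,"scene.png",k=1.4)
E
```

```text
{'time': 0.0, 'q': array([ 9.95975200e-01,  5.33625224e-02,  1.61428951e+00,  2.11373630e-05,
        1.47597714e+00, -1.19023506e-01]), 'joint_velocities': array([ 0.00237718, -0.00037259, -0.00032244, -0.00033706, -0.00070908,
       -0.00049132]), 'joint_efforts': array([-1.57192455e-03, -3.93668139e+01, -3.70175278e+01, -7.51061089e-05,
        6.63031722e-03,  1.38969924e-05]), 'tool_pos': array([0.27480201, 0.56069998, 0.24706214]), 'eef_rot': array([-7.09625545e-01, -3.05966543e+00,  2.99646096e-03]), 'contact_force': array([ 0.22853242,  0.21223422, -0.18263229]), 'torque': array([ 0.00121572,  0.0422453 , -0.02411243]), 'finger_gap': 0.08531431776479527} 0.017
394.94906080472606 -0.045745937930901905 [0.39043349 0.01529529 0.87661617] [ 0.20304096 -0.04100188 -0.97831141]
400.22533895707153 -0.013367898773569458 [0.90512092 0.59750682 0.60507769] [-0.42365341 -0.67686493 -0.60197313]
```

View pics/top.png

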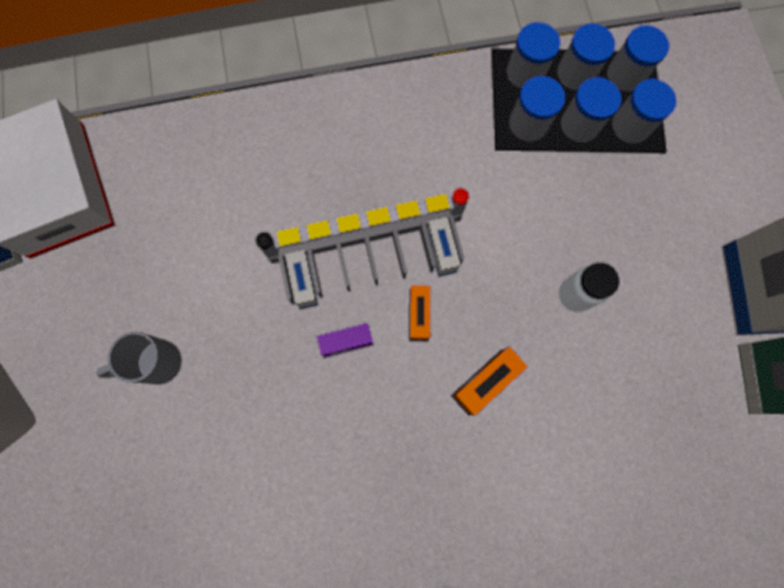

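View pics/scene.png

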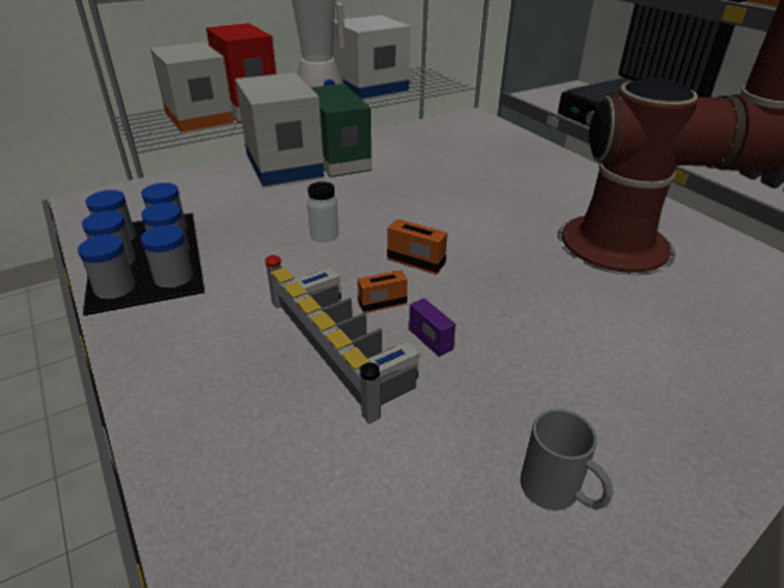

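The top view shows orange candidates at (420,313) (small) and (490,380) (large), plus a purple one at (345,340). The small orange one fits the description. The red cap is at (460,197), the rack's -y end, so I count F, E, D and the third gap is D.

```bash
cat >> h.py <<'E'
def blobs(c,lo,hi,amin=40):
    m=cv2.inRange(cv2.cvtColor(c["frame"],cv2.COLOR_RGB2HSV),lo,hi)
    m=cv2.morphologyEx(m,cv2.MORPH_CLOSE,np.ones((3,3)))
    return [k for k in cv2.findContours(m,0,cv2.CHAIN_APPROX_NONE)[0] if cv2.contourArea(k)>amin]
def rectz(c,k,z):
    P=onz(c,k[:,0,:],z)[:,:2]; (x,y),(w,h),a=cv2.minAreaRect((P*1000).astype(np.float32))
    if w<h: w,h,a=h,w,a-90
    return np.array([x,y,w,h,(a+90)%180-90])
E
python3 - <<'E'
from h import *
a=cam("top")
for n,lo,hi,z in [("yel",(22,120,90),(35,255,255),.085),("org",(5,150,90),(18,255,255),.055),("pur",(130,100,50),(165,255,255),.055),("red",(0,180,100),(3,255,255),.097)]:
    for k in blobs(a,lo,hi):
        if 60<k[:,0,1].mean()<350: print(n,k[:,0].mean(0).round(),rectz(a,k,z).round(1))
save(a,"crop.png",(170,120,400,310),3.4)
s=cam("scene")
for k in blobs(s,(22,120,60),(35,255,255)): print("scene yel",k[:,0].mean(0).round(),rectz(s,k,.085).round(1))
E
```

```text
yel [206. 169.] [660.  106.6  32.9  24.2 -89. ]
yel [227. 164.] [662.   60.8  33.   24.1 -86.2]
yel [249. 159.] [663.8  15.   32.5  24.3 -88.9]
yel [270. 154.] [666.1 -30.9  32.5  24.2 -86.1]
yel [291. 150.] [667.9 -76.6  32.6  24.4 -87.7]
yel [312. 145.] [ 669.9 -122.4   33.3   24.5  -88.9]
org [350. 272.] [ 396.  -148.3  109.8   41.3  -59.6]
org [299. 223.] [516.1 -65.8  79.3  27.7 -11.4]
pur [246. 242.] [495.3  52.7  77.9  32.5 -85.9]
red [329. 140.] [ 669.6 -156.7   22.5   18.9  -12.5]
scene yel [254. 255.] [659.9 110.2  34.7  25.4 -87.7]
scene yel [242. 242.] [661.7  64.6  35.3  25.1 -85. ]
scene yel [231. 229.] [664.   19.2  35.9  25.6 -86.6]
scene yel [212. 208.] [668.2 -72.9 129.   25.3 -87.2]
scene yel [486. 126.] [-213.6  -28.    68.9   26.4   33.1]
scene yel [524.  10.] [-2049.5 -1066.1   446.7    89.7    30.1]
```

View pics/crop.png

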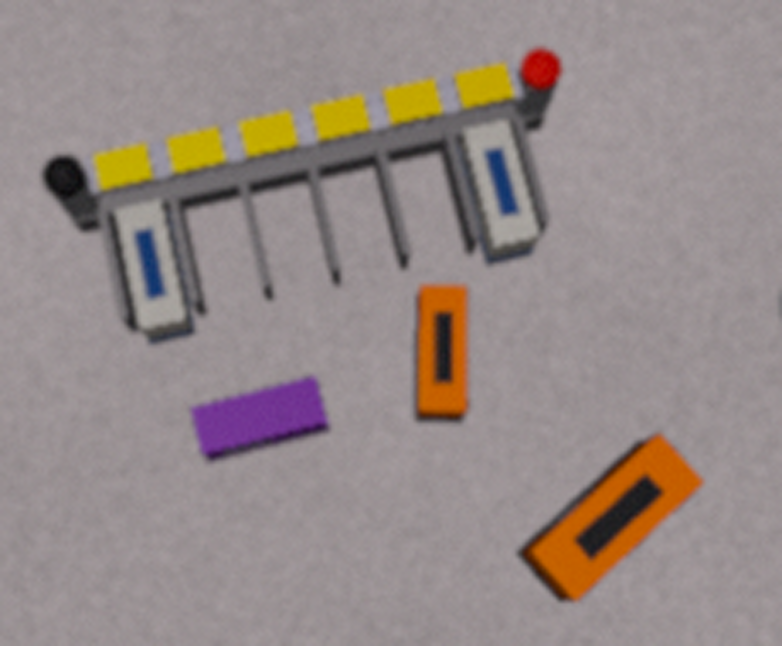

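The crop confirms the choice. The small orange carton is 80x30; the other orange one is 110x41. Next I work out the move to a look pose over the rack.

```bash
cat >> h.py <<'E'
def go(p,yaw):  # world target (tool down, tool x at yaw deg) -> shift, turn in tool axes
    o=robot.get_obs(); R=Ro.from_rotvec(o["eef_rot"])
    T=Ro.from_euler("z",yaw,degrees=True)*Ro.from_rotvec([np.pi,0,0])
    print("shift",R.inv().apply(np.array(p)-o["tool_pos"]).round(4),"turn",(R.inv()*T).as_rotvec().round(4))
E
python3 - <<'E'
from h import *
o=robot.get_obs();R=Ro.from_rotvec(o["eef_rot"]).as_matrix();print(o["time"],R.round(3))
print(np.array(cam("wrist")["tool_from_camera"]).round(3))
go([.58,-.05,.25],182.5)
E
```

```text
0.2 [[-0.898  0.44  -0.001]
 [ 0.44   0.898 -0.001]
 [ 0.    -0.001 -1.   ]]
[[-0.001 -0.956 -0.295  0.076]
 [ 1.    -0.001  0.001 -0.   ]
 [-0.001 -0.295  0.956 -0.126]
 [ 0.     0.     0.     1.   ]]
shift [-0.5428 -0.4143 -0.002 ] turn [-1.000e-03 -4.000e-04 -4.994e-01]
```

Request:
{"op": "apply_moves", "data": {
  "plan": [
    [-0.543, -0.414, -0.002, -0.001, 0, -0.5, 0],
    [-0.543, -0.414, -0.002, -0.001, 0, -0.5, 0],
    [-0.543, -0.414, -0.002, -0.001, 0, -0.5, 0],
    [-0.543, -0.414, -0.002, -0.001, 0, -0.5, 0],
    [-0.543, -0.414, -0.002, -0.001, 0, -0.5, 0],
    [-0.543, -0.414, -0.002, -0.001, 0, -0.5, 0],
    [-0.543, -0.414, -0.002, -0.001, 0, -0.5, 0],
    [-0.543, -0.414, -0.002, -0.001, 0, -0.5, 0],
    [-0.543, -0.414, -0.002, -0.001, 0, -0.5, 0],
    [-0.543, -0.414, -0.002, -0.001, 0, -0.5, 0]
  ],
  "squeeze": 20
}}

```text
time: 1.25
tool_pos: [0.4967, 0.1171, 0.2499]
eef_rot: [-0.069, 3.14, 0.002]
contact_force: [1.3, -0.2, 0.1]
finger_gap: -0.0001
```

Run:
```python
from h import *
go([.58,-.05,.25],182.5)
```

```text
shift [-0.0759 -0.1706 -0.0002] turn [0.0012 0.0009 0.0005]
```

Request:
{"op": "apply_moves", "data": {
  "plan": [
    [-0.076, -0.165, 0, 0.001, 0.001, 0, 0],
    [-0.076, -0.165, 0, 0.001, 0.001, 0, 0],
    [-0.076, -0.165, 0, 0.001, 0.001, 0, 0],
    [-0.076, -0.165, 0, 0.001, 0.001, 0, 0],
    [-0.076, -0.165, 0, 0.001, 0.001, 0, 0],
    [-0.076, -0.165, 0, 0.001, 0.001, 0, 0],
    [-0.076, -0.165, 0, 0.001, 0.001, 0, 0]
  ]
}}

```text
time: 1.95
tool_pos: [0.579, -0.0414, 0.2494]
eef_rot: [0.071, -3.14, -0.001]
contact_force: [-0.4, 0.0, -0.1]
finger_gap: -0.0001
```

Run:
```python
from h import *
o=robot.get_obs();print(o["time"],o["tool_pos"],o["contact_force"])
w=cam("wrist");save(w,"w1.png",k=1.4)
for n,lo,hi,z in [("yel",(22,120,60),(35,255,255),.085),("org",(5,150,60),(18,255,255),.055)]:
    for k in blobs(w,lo,hi,200): print(n,k[:,0].mean(0).round(),rectz(w,k,z).round(1))
```

```text
1.95 [ 0.57900327 -0.04141949  0.24944933] [-0.41766237  0.02349569 -0.07304017]
yel [428. 285.] [658.8 106.9  34.3  24.2 -87.5]
yel [334. 285.] [662.8  15.3  33.6  24.2 -87.5]
yel [194. 284.] [ 668.3 -122.2   34.1   23.   -87.5]
yel [381. 285.] [660.3  61.1  33.9  25.2 -87.5]
yel [236. 284.] [665.9 -80.3  26.2  24.1 -87.5]
org [257. 123.] [515.2 -66.4  79.2  29.7 -11.7]
org [145.   9.] [ 429.6 -161.1   71.6   23.3  -87.4]
```

View pics/w1.png

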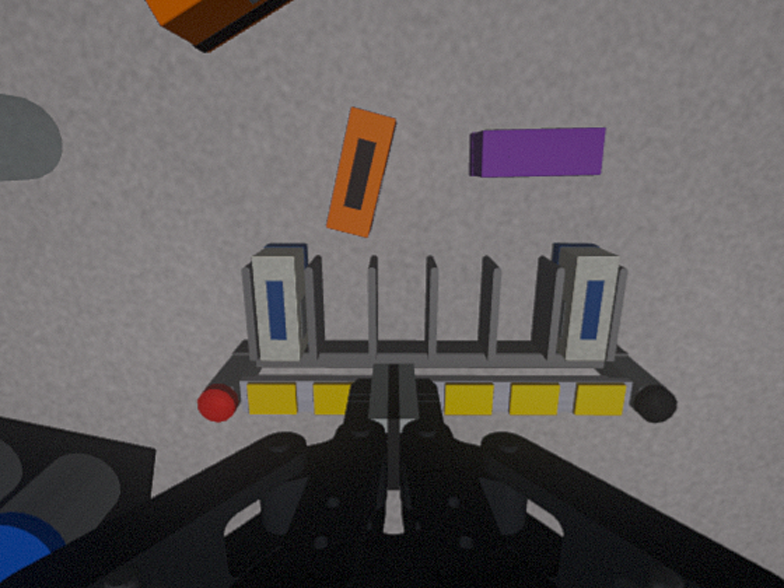

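The wrist view has the red cap at (217,404), the carton at (362,172) and gap D as the third from red. It agrees with the top view to about 1 mm. Next, hover over ticket F.

Run:
```python
from h import *
go([.669,-.1225,.115],182.5)
```

```text
shift [-0.0863 -0.0853  0.1345] turn [ 0.0002 -0.0009  0.002 ]
```

Request:
{"op": "apply_moves", "data": {
  "plan": [
    [-0.086, -0.085, 0.08, 0, -0.001, 0.002, 0],
    [-0.086, -0.085, 0.08, 0, -0.001, 0.002, 0],
    [-0.086, -0.085, 0.08, 0, -0.001, 0.002, 0],
    [-0.086, -0.085, 0.1, 0, -0.001, 0.002, 0],
    [-0.086, -0.085, 0.134, 0, -0.001, 0.002, 0],
    [-0.086, -0.085, 0.134, 0, -0.001, 0.002, 0],
    [-0.086, -0.085, 0.134, 0, -0.001, 0.002, 0]
  ]
}}

```text
time: 2.7
tool_pos: [0.6684, -0.1222, 0.1153]
eef_rot: [0.069, -3.14, -0.001]
contact_force: [0.0, -0.3, -0.4]
finger_gap: 0.0002
```

Request:
{"op": "apply_moves", "data": {
  "plan": [
    [0, 0, 0.008, 0, 0, 0, 0],
    [0, 0, 0.013, 0, 0, 0, 0],
    [0, 0, 0.015, 0, 0, 0, 0],
    [0, 0, 0.016, 0, 0, 0, 0],
    [0, 0, 0.016, 0, 0, 0, 0]
  ]
}}

```text
time: 3.2
tool_pos: [0.6693, -0.1234, 0.1003]
eef_rot: [-0.066, 3.14, 0.0]
contact_force: [-0.5, 1.2, 2.4]
finger_gap: 0.0
```

Run:
```python
from h import *
o=robot.get_obs();print(o["time"],o["tool_pos"],o["contact_force"])
w=cam("wrist");save(w,"w2.png",k=1.2)
```

```text
3.2 [ 0.66934688 -0.12337155  0.10033496] [-0.48932429  1.1618037   2.35073928]
```

View pics/w2.png

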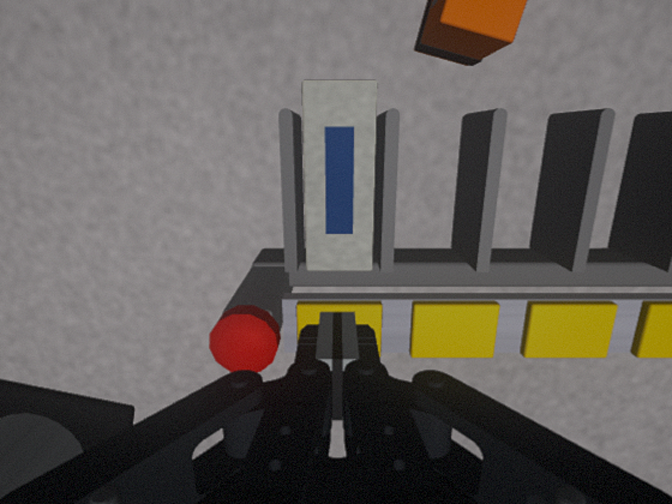

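The fingertip is centred on ticket F, the yellow one at (340,330), with 2.4 N of contact. Now lift, go to E, press, lift, then D.

Request:
{"op": "apply_moves", "data": {
  "plan": [
    [0, 0, -0.014, 0, 0, 0, 0],
    [0, 0, -0.014, 0, 0, 0, 0],
    [0, 0.026, -0.014, 0, 0, 0, 0],
    [0, 0.046, -0.014, 0, 0, 0, 0],
    [0, 0.046, -0.014, 0, 0, 0, 0],
    [0, 0.046, -0.006, 0, 0, 0, 0],
    [0, 0.046, -0.002, 0, 0, 0, 0],
    [0, 0.046, 0, 0, 0, 0, 0],
    [0, 0.046, 0, 0, 0, 0, 0],
    [0, 0.046, 0, 0, 0, 0, 0]
  ]
}}

```text
time: 4.25
tool_pos: [0.6669, -0.0779, 0.0997]
eef_rot: [0.066, -3.141, -0.0]
contact_force: [-1.6, 0.2, 2.5]
finger_gap: -0.0
```

Request:
{"op": "apply_moves", "data": {
  "plan": [
    [0, 0, -0.014, 0, 0, 0, 0],
    [0, 0, -0.014, 0, 0, 0, 0],
    [0, 0.026, -0.014, 0, 0, 0, 0],
    [0, 0.046, -0.014, 0, 0, 0, 0],
    [0, 0.046, -0.014, 0, 0, 0, 0],
    [0, 0.046, -0.006, 0, 0, 0, 0],
    [0, 0.046, -0.002, 0, 0, 0, 0],
    [0, 0.046, 0, 0, 0, 0, 0],
    [0, 0.046, 0, 0, 0, 0, 0],
    [0, 0.046, 0, 0, 0, 0, 0]
  ]
}}

```text
time: 5.25
tool_pos: [0.665, -0.0319, 0.0997]
eef_rot: [0.066, -3.141, -0.0]
contact_force: [-1.3, 0.7, 2.4]
finger_gap: -0.0001
```

Run:
```python
from h import *
o=robot.get_obs();print(o["time"],o["tool_pos"],o["contact_force"])
for c in ("top",):
  a=cam(c)
  for n,lo,hi,z in [("org",(5,150,90),(18,255,255),.055)]:
    for k in blobs(a,lo,hi):
      if 60<k[:,0,1].mean()<350: print(n,rectz(a,k,z).round(1))
go([.515,-.066,.15],168.5)
```

```text
5.25 [ 0.66499238 -0.03190435  0.09969859] [-1.27337805  0.72930975  2.36474476]
org [333.8  44.  100.1  47.4  -3.8]
org [303.   97.9 244.   62.7 -12. ]
org [290.3 -24.7 313.1  91.1 -10.2]
org [435.3  14.4  75.5  26.8 -19.5]
org [ 395.6 -147.4  111.9   41.9  -59.3]
org [458.7 -29.4  50.9  35.   24.8]
org [458.1  61.1  87.8  58.9 -18.7]
org [538.8  42.  136.7  62.5   5.7]
org [622.3  36.9  35.9  22.7   0.8]
org [ 641.  -119.1   34.3   23.    10.2]
org [557.  -41.8 226.8  95.6  -2.9]
org [661.9  34.1  66.9  47.1  87.5]
org [698.6 -95.   33.4  32.9 -27.5]
org [717.7 -55.3  37.8  33.   79.2]
org [721.9 -17.1  42.3  18.6 -17.9]
shift [ 0.1513 -0.0278 -0.0502] turn [-2.000e-04 -2.000e-04  2.426e-01]
```

All three tickets are touched, at 2.4–2.5 N each. Lift first, then move back over the carton.

Request:
{"op": "apply_moves", "data": {
  "plan": [
    [0, 0, -0.03, 0, 0, 0, 0],
    [0, 0, -0.05, 0, 0, 0, 0],
    [0.05, -0.01, -0.05, 0, 0, 0.08, 0],
    [0.1, -0.02, -0.05, 0, 0, 0.2, 0.03],
    [0.151, -0.028, -0.05, 0, 0, 0.24, 0.058],
    [0.151, -0.028, -0.05, 0, 0, 0.24, 0.058],
    [0.151, -0.028, -0.05, 0, 0, 0.24, 0.058],
    [0.151, -0.028, -0.05, 0, 0, 0.24, 0.058],
    [0.151, -0.028, -0.05, 0, 0, 0.24, 0.058]
  ]
}}

```text
time: 6.2
tool_pos: [0.5172, -0.0662, 0.1505]
eef_rot: [0.309, 3.124, -0.001]
contact_force: [0.1, 1.0, 0.1]
finger_gap: 0.0583
```

Run:
```python
from h import *
o=robot.get_obs();print(o["time"],o["tool_pos"],o["contact_force"],o["finger_gap"])
w=cam("wrist");save(w,"w3.png",k=1.2)
for k in blobs(w,(5,150,60),(18,255,255),200): print(rectz(w,k,.055).round(1))
go([.516,-.066,.035],168.5)
```

```text
6.2 [ 0.51716605 -0.06615663  0.15049491] [0.0590483  0.96381049 0.06684209] 0.05828715334127787
[512.9 -66.3  83.3  29.4 -11.7]
[ 394.8 -150.5  116.    57.7  -59.7]
shift [ 1.200e-03 -1.000e-04  1.153e-01] turn [-0.0001  0.0017  0.0035]
```

View pics/w3.png

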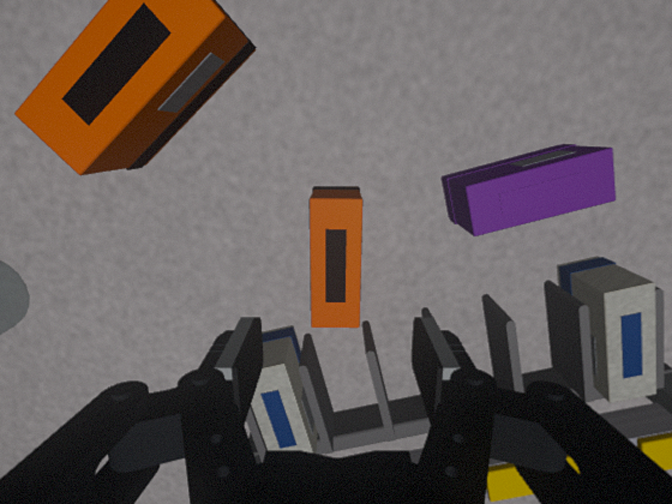

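The carton at (335,262) sits centred between the open jaws. Descend around it, narrow to a loose cage, then slide sideways and turn.

Request:
{"op": "apply_moves", "data": {
  "plan": [
    [0.001, 0, 0.05, 0, 0.001, 0.003, 0.058],
    [0.001, 0, 0.09, 0, 0.001, 0.003, 0.058],
    [0.001, 0, 0.11, 0, 0.001, 0.003, 0.058],
    [0.001, 0, 0.12, 0, 0.001, 0.003, 0.058],
    [0.001, 0, 0.12, 0, 0.001, 0.003, 0.045],
    [0.001, 0, 0.12, 0, 0.001, 0.003, 0.035],
    [0.001, 0, 0.12, 0, 0.001, 0.003, 0.035],
    [0.001, 0, 0.12, 0, 0.001, 0.003, 0.035]
  ]
}}

```text
time: 7.05
tool_pos: [0.5158, -0.0661, 0.0312]
eef_rot: [0.315, 3.124, -0.001]
contact_force: [0.8, 0.4, 0.3]
finger_gap: 0.0354
```

Run:
```python
from h import *
o=robot.get_obs();print(o["time"],o["tool_pos"],o["contact_force"],o["finger_gap"])
go([.5145,-.0373,o["tool_pos"][2]],182.5)
```

```text
7.05 [ 0.51577891 -0.06608364  0.03120236] [0.82628735 0.37806221 0.2570042 ] 0.03537853970548316
shift [ 0.007  0.028 -0.   ] turn [-0.0005  0.0023 -0.2443]
```

Request:
{"op": "apply_moves", "data": {
  "plan": [
    [0, 0.003, 0, 0, 0, -0.02, 0.035],
    [0.001, 0.006, 0, 0, 0, -0.05, 0.035],
    [0.002, 0.01, 0, 0, 0, -0.08, 0.035],
    [0.003, 0.014, 0, 0, 0, -0.12, 0.035],
    [0.004, 0.018, 0, 0, 0.001, -0.16, 0.035],
    [0.005, 0.022, 0, 0, 0.001, -0.19, 0.035],
    [0.006, 0.025, 0, 0, 0.001, -0.22, 0.034],
    [0.007, 0.028, 0, 0, 0.002, -0.244, 0.033],
    [0.007, 0.028, 0, 0, 0.002, -0.244, 0.031],
    [0.007, 0.028, 0, 0, 0.002, -0.244, 0.029]
  ]
}}

```text
time: 8.05
tool_pos: [0.5131, -0.0364, 0.0295]
eef_rot: [0.068, -3.138, -0.002]
contact_force: [-0.1, 1.4, 2.8]
finger_gap: 0.0302
```

Run:
```python
from h import *
o=robot.get_obs();print(o["time"],o["tool_pos"],o["contact_force"],o["finger_gap"])
w=cam("wrist")
for k in blobs(w,(5,150,60),(18,255,255),200): print(rectz(w,k,.055).round(1))
go([.5145,-.0373,.03],182.5)
```

```text
8.05 [ 0.5131186  -0.03638841  0.02953061] [-0.09569165  1.42529655  2.75288283] 0.030155317912986517
[ 4.988e+02 -3.640e+01  6.820e+01  3.000e+01  3.000e-01]
[ 419.3 -103.9   34.4    1.2  -59.7]
[ 413.3 -112.5   10.     3.   -59.8]
shift [-0.0013 -0.0009 -0.0004] turn [ 0.0016 -0.0029 -0.0006]
```

Caged at 30 mm. Nudge, open and lift, then look.

Request:
{"op": "apply_moves", "data": {
  "plan": [
    [0, -0.001, 0, 0.001, -0.002, 0, 0.029],
    [0, -0.001, 0, 0.001, -0.002, 0, 0.029],
    [0, -0.001, 0, 0.001, -0.002, 0, 0.042],
    [0, -0.001, 0, 0.001, -0.002, 0, 0.044],
    [0, -0.001, 0, 0.001, -0.002, 0, 0.044],
    [0, -0.001, -0.03, 0.001, -0.002, 0, 0.044],
    [0, -0.001, -0.075, 0.001, -0.002, 0, 0.044],
    [0.05, -0.001, -0.12, 0.001, -0.002, 0, 0.01],
    [0.075, -0.001, -0.12, 0.001, -0.002, 0, 0],
    [0.075, -0.001, -0.12, 0.001, -0.002, 0, 0]
  ]
}}

```text
time: 9.1
tool_pos: [0.437, -0.0414, 0.1519]
eef_rot: [-0.067, 3.138, -0.004]
contact_force: [0.6, -0.6, 0.2]
finger_gap: 0.0011
```

Run:
```python
from h import *
o=robot.get_obs();print(o["time"],o["tool_pos"],o["contact_force"],o["finger_gap"])
w=cam("wrist");save(w,"w4.png",k=1.2);a=cam("top")
for c in(w,a):
  for k in blobs(c,(5,150,60),(18,255,255),200): print(rectz(c,k,.055).round(1))
go([.450,-.0401,.03],182.5)
```

```text
9.1 [ 0.43702217 -0.04141564  0.15189372] [ 0.5953998  -0.59232813  0.23574882] 0.001105708065438958
[546.1 -36.6  16.3  15.6  -1.8]
[474.6 -36.1  35.   24.4  10.8]
[ 393.9 -150.3  125.7   43.6  -59.7]
[196.8 -23.4 221.8 132.1  77.9]
[273.4  14.7  69.5  41.7  71.9]
[261.2 -60.2 116.   54.5  73.9]
[ 421.  -184.    47.7   46.6  -20.5]
[418.7 -74.3 142.1  99.9  71.8]
[517.1 -90.3 181.9  55.8  73.1]
[1108.6  337.9  458.8   94.6   77.6]
shift [-0.0114  0.0009  0.1201] turn [-0.0013  0.0012 -0.0009]
```

View pics/w4.png

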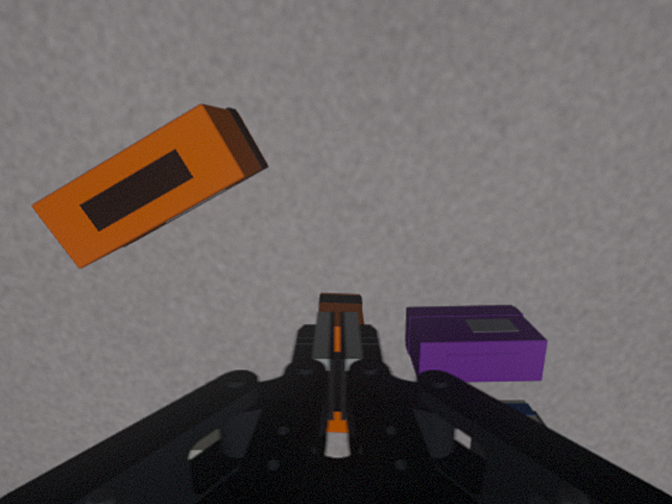

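The carton's rear face is at about (340,300), in line with the closed fingers, and nothing else has moved. Descend behind it and push.

Request:
{"op": "apply_moves", "data": {
  "plan": [
    [0, 0.001, 0.045, -0.001, 0.001, -0.001, 0],
    [0, 0.001, 0.09, -0.001, 0.001, -0.001, 0],
    [0, 0.001, 0.12, -0.001, 0.001, -0.001, 0],
    [0, 0.001, 0.12, -0.001, 0.001, -0.001, 0],
    [-0.012, 0.001, 0.12, -0.001, 0.001, -0.001, 0],
    [-0.02, 0.001, 0.12, -0.001, 0.001, -0.001, 0],
    [-0.028, 0.001, 0.12, -0.001, 0.001, -0.001, 0],
    [-0.036, 0.001, 0.12, -0.001, 0.001, -0.001, 0],
    [-0.044, 0.001, 0.12, -0.001, 0.001, -0.001, 0],
    [-0.05, 0.001, 0.12, -0.001, 0.001, -0.001, 0]
  ]
}}

```text
time: 10.2
tool_pos: [0.4893, -0.0382, 0.0303]
eef_rot: [0.07, -3.139, -0.0]
contact_force: [-3.7, -0.1, 4.8]
finger_gap: 0.0001
```

Run:
```python
from h import *
o=robot.get_obs();print(o["time"],o["tool_pos"],o["contact_force"],o["finger_gap"])
s=cam("scene");save(s,"s2.png",(150,150,390,330),3)
```

```text
10.2 [ 0.48930494 -0.03816129  0.03028831] [-3.7102713  -0.11206967  4.78190684] 0.00014013723921829142
```

View pics/s2.png

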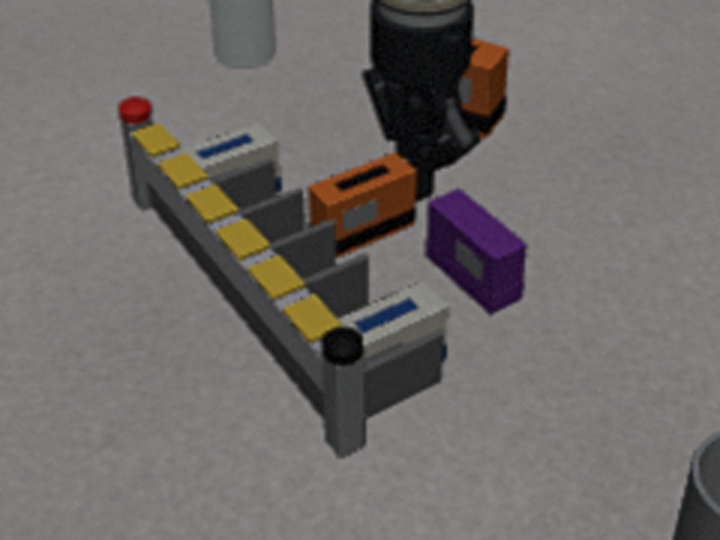

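The carton's front is at the mouth of gap D, with the TCP on the gap line (ry = -22.8 mm). Continue pushing.

Request:
{"op": "apply_moves", "data": {
  "plan": [
    [-0.006, 0, 0, 0, 0, 0, 0],
    [-0.012, 0, 0, 0, 0, 0, 0],
    [-0.018, 0, 0, 0, 0, 0, 0],
    [-0.024, 0, 0, 0, 0, 0, 0],
    [-0.03, 0, 0, 0, 0, 0, 0],
    [-0.036, 0, 0, 0, 0, 0, 0],
    [-0.042, 0, 0, 0, 0, 0, 0],
    [-0.048, 0, 0, 0, 0, 0, 0],
    [-0.054, 0, 0, 0, 0, 0, 0],
    [-0.06, 0, 0, 0, 0, 0, 0]
  ]
}}

```text
time: 11.25
tool_pos: [0.5485, -0.0355, 0.0301]
eef_rot: [0.069, -3.138, -0.0]
contact_force: [-4.6, 0.1, 6.8]
finger_gap: 0.0002
```

Run:
```python
from h import *
o=robot.get_obs();print(o["time"],o["tool_pos"],o["contact_force"],o["finger_gap"])
s=cam("scene");save(s,"s3.png",(150,150,390,330),3)
go([578.3e-3-.017*.999+.023*.0432,-.0115-.017*.0432-.023*.999,.03],182.5)
```

```text
11.25 [ 0.54848576 -0.03552619  0.03014404] [-4.64375913  0.11491132  6.78799018] 0.0002031112907418234
shift [-0.0127 -0.0002  0.0003] turn [ 0.0002 -0.0004  0.0005]
```

View pics/s3.png

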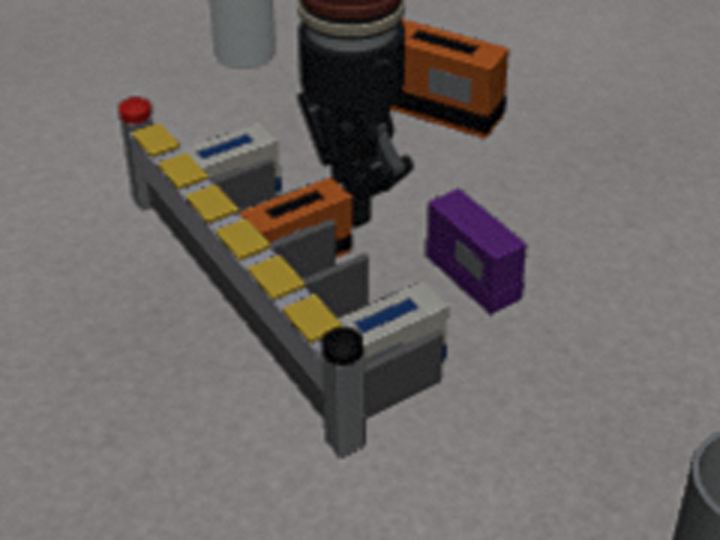

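The carton is straight in gap D at (300,205) with about 13 mm left. Push slowly until the force rises.

Request:
{"op": "apply_moves", "data": {
  "plan": [
    [-0.004, 0, 0, 0, 0, 0, 0],
    [-0.007, 0, 0, 0, 0, 0, 0],
    [-0.009, 0, 0, 0, 0, 0, 0],
    [-0.01, 0, 0, 0, 0, 0, 0],
    [-0.011, 0, 0, 0, 0, 0, 0],
    [-0.011, 0, 0, 0, 0, 0, 0]
  ]
}}

```text
time: 11.9
tool_pos: [0.5593, -0.035, 0.0301]
eef_rot: [0.07, -3.139, -0.0]
contact_force: [-3.5, 0.6, 6.0]
finger_gap: -0.0
```

Request:
{"op": "apply_moves", "data": {
  "plan": [
    [-0.001, 0, 0, 0, 0, 0, 0],
    [-0.0015, 0, 0, 0, 0, 0, 0],
    [-0.0015, 0, 0, 0, 0, 0, 0]
  ]
}}

```text
time: 12.2
tool_pos: [0.5607, -0.035, 0.0301]
eef_rot: [0.069, -3.138, -0.0]
contact_force: [-3.7, -0.9, 5.8]
finger_gap: -0.0001
```

Request:
{"op": "apply_moves", "data": {
  "plan": [
    [-0.001, 0, 0, 0, 0, 0, 0],
    [-0.002, 0, 0, 0, 0, 0, 0],
    [-0.002, 0, 0, 0, 0, 0, 0]
  ]
}}

```text
time: 12.5
tool_pos: [0.5611, -0.0349, 0.0299]
eef_rot: [0.07, -3.134, -0.001]
contact_force: [-11.3, -1.3, 10.4]
finger_gap: 0.0
```

Request:
{"op": "apply_moves", "data": {
  "plan": [
    [-0.001, 0, 0, 0, 0, 0, 0],
    [-0.001, 0, 0, 0, 0, 0, 0],
    [-0.001, 0, 0, 0, 0, 0, 0]
  ]
}}

```text
time: 12.8
tool_pos: [0.5611, -0.0349, 0.0299]
eef_rot: [0.07, -3.131, -0.001]
contact_force: [-15.2, -0.9, 13.8]
finger_gap: 0.0001
```

The TCP has stopped advancing and the force has risen from 4 to 15 N, so the carton is against the stop. Back off along the push line, then rise.

Request:
{"op": "apply_moves", "data": {
  "plan": [
    [0.005, 0, 0, 0, 0, 0, 0],
    [0.02, 0, 0, 0, 0, 0, 0],
    [0.04, 0, 0, 0, 0, 0, 0],
    [0.06, 0, -0.02, 0, 0, 0, 0],
    [0.08, 0, -0.06, 0, 0, 0, 0],
    [0.1, 0, -0.11, 0, 0, 0, 0],
    [0.12, 0, -0.16, 0, 0, 0, 0],
    [0.12, 0, -0.2, 0, 0, 0, 0],
    [0.12, 0, -0.2, 0, 0, 0, 0],
    [0.12, 0, -0.2, 0, 0, 0, 0]
  ]
}}

```text
time: 13.8
tool_pos: [0.4452, -0.0403, 0.2314]
eef_rot: [-0.069, 3.138, -0.001]
contact_force: [-0.3, 1.0, -0.3]
finger_gap: -0.0002
```

Run:
```python
from h import *
o=robot.get_obs();print(o["time"],o["tool_pos"],o["contact_force"])
s=cam("scene");a=cam("top");w=cam("wrist")
O=np.array([578.3,-11.5]);t=np.radians(2.475);M=np.array([[np.cos(t),np.sin(t)],[-np.sin(t),np.cos(t)]])
for n,c in(("scene",s),("wrist",w),("top",a)):
  for k in blobs(c,(5,150,60),(18,255,255),200):
    r=rectz(c,k,.055)
    if r[2]<130: print(n,r.round(1),"rack",(M@(r[:2]-O)).round(1))
save(w,"w5.png",k=1.2)
```

```text
13.8 [ 0.44516102 -0.04031443  0.23138592] [-0.33620689  0.95672117 -0.32042935]
scene [ 6.074e+02 -2.350e+01  6.340e+01  4.190e+01 -1.000e-01] rack [ 28.5 -13.2]
wrist [ 393.5 -149.2  119.5   43.4  -59.7] rack [-190.6 -129.6]
```

View pics/w5.png

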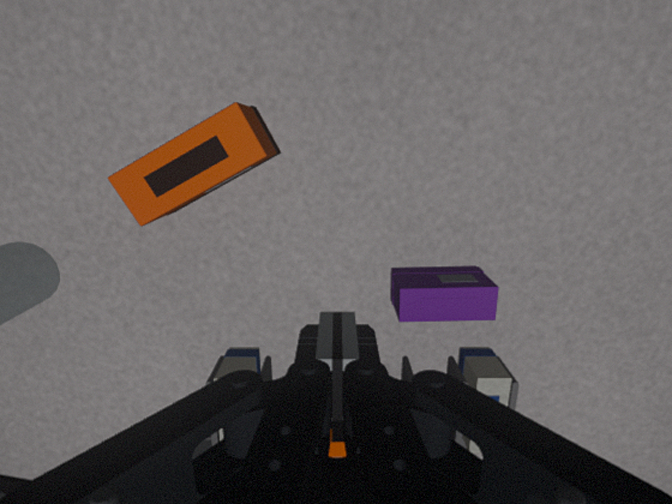

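In this view the fingers hide the carton. Move the arm aside so the top camera has a clear view.

Request:
{"op": "apply_moves", "data": {
  "plan": [
    [0, 0.05, 0, 0, 0, 0, 0],
    [0, 0.1, 0, 0, 0, 0, 0],
    [0, 0.15, 0, 0, 0, 0, 0],
    [0, 0.2, 0, 0, 0, 0, 0],
    [0, 0.25, 0, 0, 0, 0, 0],
    [0, 0.3, 0, 0, 0, 0, 0],
    [0, 0.3, 0, 0, 0, 0, 0],
    [0, 0.3, 0, 0, 0, 0, 0],
    [0, 0.3, 0, 0, 0, 0, 0]
  ]
}}

```text
time: 14.85
tool_pos: [0.4307, 0.2587, 0.2283]
eef_rot: [0.068, -3.137, 0.002]
contact_force: [0.7, -0.1, -0.1]
finger_gap: -0.0001
```

Run:
```python
from h import *
a=cam("top");print(robot.get_obs()["time"])
O=np.array([578.3,-11.5]);t=np.radians(2.475);M=np.array([[np.cos(t),np.sin(t)],[-np.sin(t),np.cos(t)]])
for n,lo,hi in (("org",(5,150,60),(18,255,255)),("pur",(130,100,50),(165,255,255))):
  for k in blobs(a,lo,hi):
    r=rectz(a,k,.055)
    if r[2]<130 and r[0]>350: print(n,r.round(1),"rack",(M@(r[:2]-O)).round(1))
save(a,"top2.png",(60,100,460,310),1.9)
```

```text
14.9
org [533.3 550.5  72.9  43.5  -3.2] rack [-20.7 563.4]
org [ 395.4 -147.1  112.5   42.   -59.2] rack [-188.5 -127.6]
org [552.9 503.1  91.5  51.1   8.8] rack [ -3.2 515.2]
org [611.  -31.3  86.5  32.1   1.4] rack [ 31.8 -21.2]
pur [495.5  52.7  77.9  32.2 -86.3] rack [-80.   67.7]
```

View pics/top2.png

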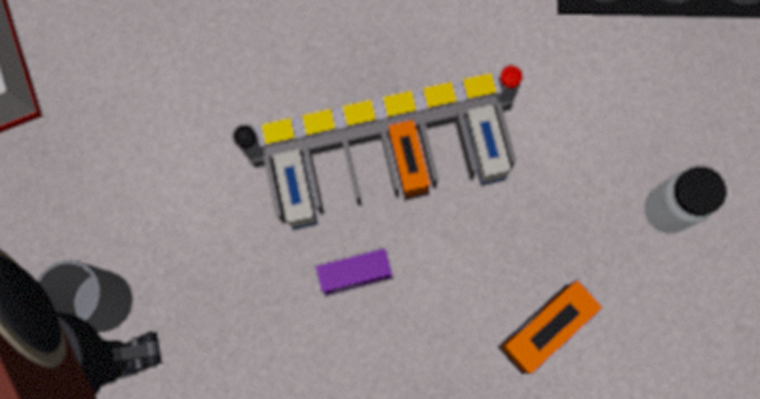

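The top view shows the carton in the third gap from the red cap (D), at (408,157). It lies flush with the stock carton in F, and nothing else has moved. Handing in.

```bash
python3 -c "
from plant import robot
print(robot.get_obs()['contact_force']); print(robot.sign_off())"
```

```text
[ 0.0703894   0.27659116 -0.90459388]
the job is handed in; nothing more can be done
None
```

The small orange carton is in the third gap from the red cap, fully home against the back stop, and the job was handed in at about 15 s. The red cap is at the rack's -y end, so I touched tickets F, E and D in that order, at about 2.4 N each, lifting between them, and went no farther.

- **Moving the carton:** I lined it up with gap D by sliding and turning it on the counter between the jaws. They were a loose cage, closed lightly at the end to square it up. I then pushed it home from behind with closed fingers and backed the hand away.
- **Home against the stop:** at the end the push force rose from about 4 N to 15 N with no further travel.
- **Position check:** the last top view puts the carton at rack x ≈ 32 mm, y ≈ -21 mm, against 34 and -23 mm when home. The outline came out 86.5 mm long instead of 80 because it included part of a side face, which probably accounts for most of the 2 mm difference.
- **Other cameras:** in the earlier scene and wrist views the arm or rack partly hid the carton, so I did not rely on their numbers.
- **Everything else:** the mug, jar, stocked cartons, purple carton and large orange carton look unmoved in the last view, and the robot was touching nothing.

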